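# Hang the stopper bin on the louvre rail

### The job

Pick up the yellow bin with the rubber stopper in it and hang it on the blue rail of the bench stand: lower its back lip behind the rail's plate and press it gently down against the spring clip until it is fully home, then let go. Do not ram it, keep the stopper in the bin and leave the glass flask standing.

Things in the scene. Friction and masses are not known exactly. Their poses are not given: they have to be found in the camera images.
- bin: yellow open-topped plastic bin with a handle, 80 mm deep (x) x 84 wide (y) x 60 high, walls 4 mm, 0.16 to 0.26 kg; origin at the centre of its underside, z up, +x to its back (lip side). A flange 70 mm wide leaves the back of the rim (underside at z 56) and turns down as a tongue. Slot between back wall (outer face x 40) and tongue (x 48 to 52): 8 mm; it takes the rail's plate
- bin_handle (a point): grip point on the bin's handle, at bin x 18, y 0, z 82 mm: an upright slab along the bin's x (x -4 to 40), 10 mm thick across y, top at z 100, free above the rim (z 60), over the bin's middle divider. Pinch it across y from above
- bin_lip (a point): middle of the rounded lower edge of the bin's tongue (4 mm thick, 70 mm wide), at bin x 50, y 0, z 30 mm; 26 mm below the flange's underside
- stand: fixed bench stand: grey foot 150 x 190 x 12 mm, two posts (x 22, y +-78, tops at z 140 mm) that carry a blue upright plate, 4 mm thick (x 0 to 4), 134 wide, round top edge. Origin on the foot's underside below the middle of the plate's front face; the plate faces -x; the bin hangs on that side, its x, y along the stand's. The bin's tongue goes behind the plate (x > 4)
- rail_mean (a point): point on the stand 130 mm above the table over the stand's origin: the MEAN place of the plate's top edge. The plate is clamped with its edge anywhere from 108 to 152 mm above the table; this is not reported: feel or see it. It holds firm. Two lugs on the edge (inner faces y +-47, 8 mm higher than the edge) keep the tongue between them
- rail_tab (a joint): red spring tab (under 1 N) behind the plate's middle; travel down in m: 0 free, touched 4 mm before the bin is home, 0.004 at home (0.0028 counts). A sprung steel leaf behind the plate (gap 10 mm, narrowing to 3) resists the tongue: push 3 to 10 N; weight alone will not seat it. Home, the flange lands hard on the edge. Contact forces bin-stand, 15 N of leaf squeeze included, must stay under 30 N
- stopper: red rubber stopper, 27 mm wide, 26 mm high, standing in one compartment of the bin; origin at the centre of its underside
- flask: conical glass flask, 63 mm wide, 105 mm high, standing on the table; origin at the centre of its underside
Not all that is in view belongs to the job. Of the things that look like the bin, the smaller one is meant.

How it is judged:
On the way:
1. the bin is lifted clear of the table (height (world z) of bin above 0.04 m), for 0.2 s.
At the end, for the whole second after the job is handed in: the bin hangs at rest on the stand by its lip, between the lugs (within 18 mm of the middle), upright within 0.2 rad, the lip fully home (red tab pressed at least 2.8 mm), released; the stopper is in the bin; the flask stands upright (value of joint rail_tab above 0.0028 m and x of bin in the frame of stand between -0.055 and -0.035 m and y of bin in the frame of stand between -0.018 and 0.018 m and height (world z) of bin above 0.04 m and angle between each of bin, flask's own z axis and vertical below 0.2 rad and linear speed of bin below 0.02 m/s and contact force between bin and stand above 0.5 N and x of stopper in the frame of bin between -0.04 and 0.04 m and y of stopper in the frame of bin between -0.042 and 0.042 m and z of stopper in the frame of bin between -0.005 and 0.05 m); the robot touches nothing.
It fails at once if the bin is rammed: more than 30 N between the bin and the stand (contact force between bin and stand above 30 N).
It fails at once if the flask is knocked over (angle between flask's own z axis and vertical above 0.6 rad).
It also fails if it takes over 45 s, if anything falls off the work surface, if the arm or the gripper's body presses on something with over 40 N, if the wrist force passes 120 N, or if a joint passes its speed limit or range.

### The arm

A 7-joint arm with a two-finger parallel gripper is mounted at the origin on a cart in front of the work surface, level with it; the furniture and walls round the work are solid. World frame = base frame: x ahead of the robot, y to its left, z up, the work surface at z = 0. Lengths are in m, angles in rad, forces in N, time in s.
With the tool pointing down it reaches from about 0.4 to 0.9 m from the base axis. Payload 5.6 kg.
Tool frame: the origin (TCP) lies midway between the tips of the shut fingers; the grasp point (between the pads) lies 19 mm behind it; y points along the fingers, z is the direction in which the jaws open and shut, and the axes are right-handed (so a half turn about y gives the same grasp; the last joint's range is limited). The gripper opens to 92 mm and grips with 3 to 60 N. Pads are 20 mm wide; open, the fingers measure 128 mm over their backs; the gripper's body (75 mm by 189 mm) begins 69 mm behind the grasp point.
Start: joints at [-0.043, 0.468, -0.012, 1.603, 0.006, 1.071, -0.056], TCP at [0.65, -0, 0.215] pointing down, gripper open.
Joint ranges: [-2.53, 2.53], [-0.31, 2.02], [-1.57, 1.55], [0.28, 2.44], [-1.29, 4.43], [0.15, 1.84], [-2.92, 2.92]. Speed limits (rad/s): [2.57, 2.57, 3.14, 3.14, 3.14, 3.14, 3.14].

### API

Orientations are given as a 3x3 rotation matrix whose columns are the frame's x, y, z axes.
In Python, from station import env, effector, solver, viewer, workorder, search_frame, tip_of gives the robot as it stands. Calls block until the motion is done:
- env.reach(position, orientation): joint-space move of the TCP to a pose.
- env.movel(position, frame=None, rate=0.15): straight line of the TCP; frame=None keeps the orientation; rate is the mean speed in m/s.
- env.goto_joints(angles): joint-space move.
- effector.release() and effector.grasp(squeeze=None): open the fingers fully, or close them until they stop; squeeze is the grip in N (None keeps the last).
- env.pause(seconds).
- solver.inverse_kinematics(position, orientation): joint angles nearest the present ones, or None.
- env.sense(): the state.
- viewer.read_camera(name): name is "scene" or "side" or "wrist"; returns (picture, depth): 384x512x3 uint8, red, green, blue; 384x512 float32, m along the optical axis (not along the pixel's ray), 0 where there is no reading.
- viewer.camera_info(name): a dict with "intrinsics" (3x3 intrinsics, pixels), "dist_coeffs" ([k1, k2, p1, p2, k3] as OpenCV has them; the pictures are not rectified), "eye" and "rotation" of the camera in the world; the wrist camera has in their place "T_tool_cam" (4x4, takes a point from camera to tool coordinates, whose origin is the TCP and whose axes are the tool frame's). Camera axes: x right, y up, looking along -z (the intrinsics and any distortion apply to the point x, -y, -z); pixel columns grow to the right and rows downward; lengths in m; the calibration is good to about 2 mm. A picture is of the moment at which its call begins: read the wrist's pose just before it. camera_info takes no time and is no camera call.
A pose or a line that the arm cannot do raises env.PlanningError and nothing moves.
- workorder.finish_job(): hands the job in, once; it reports no verdict.
Trained networks look in the newest picture that a camera, given by its name, has taken for a name from the list of things; names that differ only in an ending like _2 or _b are one class to them, and where a whole thing is asked for, a point or a joint stands for the part that bears it (a point fixed in the world has none). Each returns a list of dicts, best first, with "score" (0 to 1); they miss things now and then, are a little off and sometimes report something else, mostly with a low value. They report only what shows in the picture. A call takes as long as a camera call. They do not tell look-alikes from the thing itself.
- search_frame(camera, name): "at" ([x, y, z] in m, in world coordinates, good to about 4 mm: the middle of the surface that is visible of it).
- tip_of(camera, name): "at" ([x, y, z] in m, in world coordinates, good to about 4 mm: a listed point, or the origin of a listed thing).
The state is a dict: "t": time; "joint_positions": joint angles; "joint_velocities": joint speeds; "tau": joint torques, N m; "ee_pos": TCP position; "tcp_rot": TCP orientation; "wrist_force": force on the tool from outside, world axes, zero at the start; "moment": the same for the moment, N m; "gripper_width": finger opening in m.
Only numpy, scipy, OpenCV 4.12 (cv2) and the standard library are available. Lean on these libraries where they do the work, as an engineer would, in place of code of your own. Each camera call takes 0.05 s, during which the arm holds its last target. There are 200 camera calls.

## Working session

There is one attempt and no reset: what is moved stays moved. The work goes in short steps, each a Python script; the robot and the scene stay as the last script left them, time stands still between calls to the robot, and variables do not carry over. Pictures are saved under pics/ and viewed, about 8 in all and at most 12, crops included, and the job is handed in when it is done.

```bash
ls; mkdir -p pics
cat > h.py <<'E'
import numpy as np, cv2
from station import env, effector, solver, viewer, workorder, search_frame, tip_of
def save(img,name): cv2.imwrite('pics/'+name, cv2.cvtColor(img,cv2.COLOR_RGB2BGR))
def pose(cam,s=None):
    i=viewer.camera_info(cam)
    if 'eye' in i: return np.array(i['rotation']),np.array(i['eye'])
    T=np.array(i['T_tool_cam']); R=np.array(s['tcp_rot'])
    return R@T[:3,:3], R@T[:3,3]+np.array(s['ee_pos'])
def cloud(cam,depth,s=None):
    """world xyz for every pixel (H,W,3), nan where none"""
    i=viewer.camera_info(cam); K=np.array(i['intrinsics']); d=np.array(i['dist_coeffs'])
    h,w=depth.shape; u,v=np.meshgrid(np.arange(w),np.arange(h))
    n=cv2.undistortPoints(np.stack([u,v],-1).reshape(-1,1,2).astype(float),K,d).reshape(h,w,2)
    P=np.dstack([n[...,0]*depth,-n[...,1]*depth,-depth]); R,t=pose(cam,s)
    W=P@R.T+t; W[depth<=0]=np.nan; return W
E
python3 - <<'E'
from h import *
s=env.sense(); print(s['t'],s['ee_pos'],np.round(s['tcp_rot'],3).tolist(),s['gripper_width'],s['wrist_force'])
ims=[]
for c in ['scene','side']:
    p,d=viewer.read_camera(c); ims.append(p); np.savez('/tmp/'+c+'.npz',p=p,d=d,W=cloud(c,d))
    print(c,np.round(viewer.camera_info(c)['eye'],2))
    for n in ['bin','stand','flask','stopper','bin_handle','rail_mean','bin_lip','rail_tab']:
        f=[(round(r['score'],2),np.round(r['at'],3).tolist()) for r in tip_of(c,n)] if n!='rail_tab' else [(round(r['score'],2),np.round(r['at'],3).tolist()) for r in search_frame(c,n)]
        print(c,n,f)
save(ims[0],'scene0.png');save(ims[1],'side0.png')
E
```

```text
pics
0.0 [ 6.49417582e-01 -5.34464512e-05  2.13636142e-01] [[-0.0, -0.002, 1.0], [-1.0, -0.0, -0.0], [0.0, -1.0, -0.002]] 0.09190668379220553 [ 0.23402295 -0.02409579 -0.49565406]
scene [-0.03  0.5   0.74]
scene bin [(0.88, [0.471, 0.159, 0.002]), (0.68, [0.486, 0.416, 0.002]), (0.58, [0.591, -0.092, 0.001])]
scene stand [(0.59, [0.591, -0.09, 0.0])]
scene flask [(0.91, [0.681, 0.146, -0.001])]
scene stopper [(0.47, [0.472, 0.186, 0.001])]
scene bin_handle [(0.89, [0.487, 0.157, 0.087]), (0.84, [0.516, 0.418, 0.108])]
scene rail_mean [(0.93, [0.586, -0.09, 0.13])]
scene bin_lip [(0.9, [0.553, 0.4, 0.038]), (0.65, [0.517, 0.142, 0.031])]
scene rail_tab []
side [ 0.38 -0.49  0.66]
side bin [(0.78, [0.471, 0.164, -0.003]), (0.74, [0.485, 0.418, 0.005])]
side stand [(0.58, [0.59, -0.095, -0.001])]
side flask [(0.93, [0.686, 0.141, 0.002])]
side stopper []
side bin_handle [(0.65, [0.512, 0.414, 0.109]), (0.61, [0.488, 0.154, 0.083])]
side rail_mean [(0.97, [0.591, -0.097, 0.128])]
side bin_lip [(0.82, [0.514, 0.138, 0.03]), (0.74, [0.552, 0.4, 0.04])]
side rail_tab []
```

View pics/scene0.png

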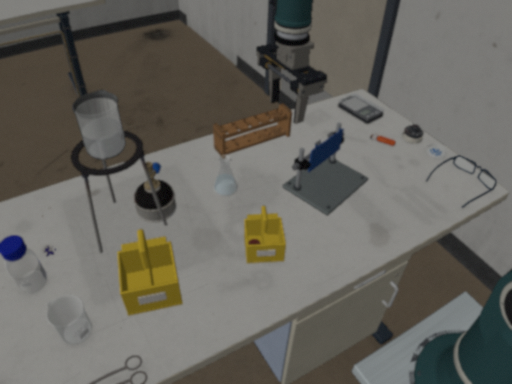

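View pics/side0.png

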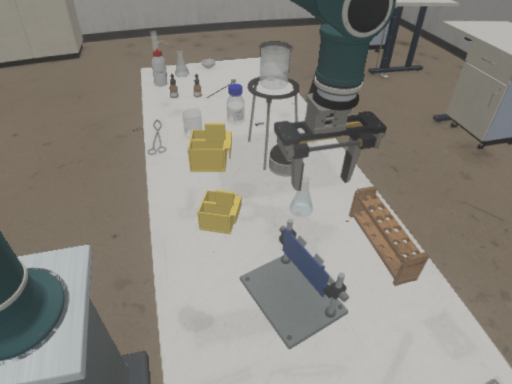

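Scene view: the small bin with a dark stopper is at (265,237), and the larger look-alike is at (150,275). The stand is at (325,175) and the flask at (226,180). The small bin fits the description because the smaller one is meant and it holds the stopper. I'll confirm with an enlarged crop and measure yaws and sizes from the cloud.

Run:
```python
from h import *
tiles=[]
for c,boxs in [('scene',[(235,200,70,70),(275,120,110,100)]),('side',[(190,180,70,60),(235,205,130,110)])]:
    z=np.load('/tmp/'+c+'.npz'); p,W=z['p'],z['W']
    hsv=cv2.cvtColor(p,cv2.COLOR_RGB2HSV)
    for b in boxs:
        tiles.append(cv2.resize(p[b[1]:b[1]+b[3],b[0]:b[0]+b[2]],(390,290),interpolation=cv2.INTER_CUBIC))
    yel=(hsv[...,0]>18)&(hsv[...,0]<34)&(hsv[...,1]>120)
    n,l,st,_=cv2.connectedComponentsWithStats(yel.astype(np.uint8))
    for k in range(1,n):
        if st[k,4]<200: continue
        P=W[l==k]; P=P[np.isfinite(P).all(1)]; P=P[P[:,2]>-0.01]
        top=P[(P[:,2]<0.066)&(P[:,2]>0.0)]
        r=cv2.minAreaRect(top[:,:2].astype(np.float32)*1000)
        h=P[P[:,2]>0.072]
        vx=cv2.fitLine(h[:,:2].astype(np.float32),cv2.DIST_HUBER,0,.01,.01).ravel() if len(h)>5 else None
        print(c,'yel',st[k],'z',np.percentile(P[:,2],[2,98]).round(3),'rect',np.round(r[0]+r[1]+(r[2],),1),'handle',len(h),h.mean(0).round(3),vx)
    bl=(hsv[...,0]>100)&(hsv[...,0]<130)&(hsv[...,1]>110)
    b=boxs[1]; m=np.zeros_like(bl); m[b[1]:b[1]+b[3],b[0]:b[0]+b[2]]=1
    P=W[bl&m]; P=P[np.isfinite(P).all(1)]
    P=P[(P[:,2]>0.05)&(P[:,2]<.2)]
    vx=cv2.fitLine(P[:,:2].astype(np.float32),cv2.DIST_HUBER,0,.01,.01).ravel()
    a=np.arctan2(vx[1],vx[0]); 
    print(c,'plate',len(P),'line',vx,'ang',a,'z pct',np.percentile(P[:,2],[2,50,90,95,98,100]).round(4))
    t=(P[:,:2]-vx[2:])@vx[:2]; 
    for lo in np.arange(-.07,.07,.02):
        q=P[(t>lo)&(t<lo+.02)]; 
        if len(q): print('  t',round(lo,2),'n',len(q),'max z',np.percentile(q[:,2],[90,97]).round(4),q[:,:2].mean(0).round(4))
save(np.vstack([np.hstack(tiles[:2]),np.hstack(tiles[2:])]),'crops.png')
```

```text
scene yel [ 245  206   40   57 1627] z [0.002 0.099] rect [472.4 161.   83.3  94.2  64.8] handle 111 [0.476 0.16  0.092] [ 0.9116702  -0.4109226   0.47617173  0.15975335]
scene yel [ 118  230   64   85 3663] z [0.003 0.131] rect [485.7 421.5 107.  106.5  75.5] handle 1110 [0.495 0.421 0.088] [ 0.8907251  -0.4545424   0.47846237  0.42756793]
scene plate 570 line [ 0.27376148 -0.9617976   0.5859026  -0.0851335 ] ang -1.2934946 z pct [0.0768 0.1091 0.1342 0.1376 0.1397 0.1445]
  t -0.07 n 67 max z [0.1295 0.1347] [ 0.5706 -0.0304]
  t -0.05 n 96 max z [0.1368 0.1395] [ 0.575  -0.0469]
  t -0.03 n 86 max z [0.132  0.1373] [ 0.5804 -0.0658]
  t -0.01 n 83 max z [0.1322 0.1346] [ 0.586  -0.0852]
  t 0.01 n 82 max z [0.1372 0.1397] [ 0.5914 -0.104 ]
  t 0.03 n 80 max z [0.1351 0.1397] [ 0.5968 -0.123 ]
  t 0.05 n 70 max z [0.1352 0.1396] [ 0.602  -0.1417]
  t 0.07 n 5 max z [0.108  0.1083] [ 0.6057 -0.1548]Traceback (most recent call last):
  File "<stdin>", line 22, in <module>
cv2.error: OpenCV(4.12.0) /io/opencv/modules/imgproc/src/linefit.cpp:50: error: (-215:Assertion failed) count > 0 in function 'fitLine2D_wods'
```

```bash
cat >> h.py <<'E'
def down(a):
    """tool down, jaw axis at world angle a"""
    z=np.array([np.cos(a),np.sin(a),0]); y=np.array([0,0,-1.]); return np.column_stack([np.cross(y,z),y,z])
E
python3 - <<'E'
from h import *
T=np.array(viewer.camera_info('wrist')['T_tool_cam']); print(T.round(3)); print(viewer.camera_info('wrist')['intrinsics'])
tiles=[]
for c,boxs in [('scene',[(235,200,70,70),(275,120,110,100)]),('side',[(190,180,70,60),(235,205,130,110)])]:
    p=np.load('/tmp/'+c+'.npz')['p']
    for b in boxs: tiles.append(cv2.resize(p[b[1]:b[1]+b[3],b[0]:b[0]+b[2]],(390,290),interpolation=cv2.INTER_CUBIC))
save(np.vstack([np.hstack(tiles[:2]),np.hstack(tiles[2:])]),'crops.png')
for a0 in (np.pi/2,-np.pi/2):
    for P,y in [((0.487,0.156,0.2),-0.43),((0.487,0.156,0.06),-0.43),((0.55,-0.1,0.25),.277),((0.56,-0.1,0.13),.277)]:
        q=solver.inverse_kinematics(P,down(a0+y)); print(a0,P,None if q is None else np.round(q,2))
E
```

```text
[[-0.001 -0.956 -0.292 -0.083]
 [ 0.     0.292 -0.956 -0.171]
 [ 1.    -0.001  0.     0.   ]
 [ 0.     0.     0.     1.   ]]
[[296.61428143   0.         251.62047775]
 [  0.         296.61428143 190.5697478 ]
 [  0.           0.           1.        ]]
1.5707963267948966 (0.487, 0.156, 0.2) [-0.1   0.28 -0.32  1.94  0.11  0.95  0.67]
1.5707963267948966 (0.487, 0.156, 0.06) [-0.15  0.48 -0.27  2.04  0.21  0.65  0.58]
1.5707963267948966 (0.55, -0.1, 0.25) [ 0.41  0.31 -0.36  1.77  0.12  1.08  1.86]
1.5707963267948966 (0.56, -0.1, 0.13) [ 0.41  0.47 -0.37  1.86  0.22  0.86  1.78]
-1.5707963267948966 (0.487, 0.156, 0.2) [-0.63  0.25  0.29  1.97 -0.09  0.93 -2.29]
-1.5707963267948966 (0.487, 0.156, 0.06) [-0.64  0.47  0.32  2.07 -0.24  0.64 -2.15]
-1.5707963267948966 (0.55, -0.1, 0.25) [-0.11  0.28  0.28  1.81 -0.09  1.07 -1.09]
-1.5707963267948966 (0.56, -0.1, 0.13) [-0.09  0.44  0.26  1.89 -0.15  0.83 -1.04]
```

View pics/crops.png

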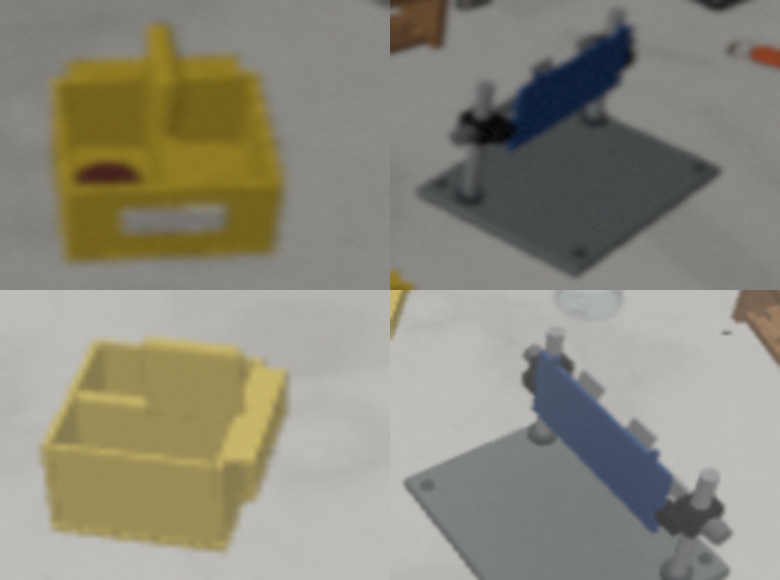

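Crop confirms it: the small bin holds the dark red stopper in its +y compartment. The blue plate has lugs on its edge. Next are close wrist looks at the stand, then at the bin.

Run:
```python
from h import *
ims=[]
for nm,P,y in [('st',(0.535,-0.105,0.27),.277),('bn',(0.485,0.157,0.22),-.43)]:
    env.reach(P,down(-np.pi/2+y)); env.pause(.2)
    s=env.sense(); p,d=viewer.read_camera('wrist'); W=cloud('wrist',d,s)
    np.savez('/tmp/'+nm+'.npz',p=p,d=d,W=W); ims.append(p)
    for n in (['rail_mean','stand'] if nm=='st' else ['bin_handle','bin_lip','bin','stopper']):
        print(nm,n,[(round(r['score'],2),np.round(r['at'],4).tolist()) for r in tip_of('wrist',n)])
    print(s['t'])
save(cv2.resize(np.hstack(ims),(800,300)),'wrist1.png')
```

```text
st rail_mean [(0.87, [0.5849, -0.0944, 0.1319])]
st stand [(0.76, [0.5896, -0.0918, -0.0017])]
2.075
bn bin_handle [(0.96, [0.4863, 0.1552, 0.0851]), (0.59, [0.5108, 0.4166, 0.1066])]
bn bin_lip [(0.95, [0.5524, 0.4102, 0.0423]), (0.82, [0.513, 0.1381, 0.0305])]
bn bin [(0.81, [0.4874, 0.4215, -0.0034]), (0.73, [0.4705, 0.1604, -0.0038])]
bn stopper [(0.86, [0.4681, 0.1814, 0.0006])]
3.5583
```

View pics/wrist1.png

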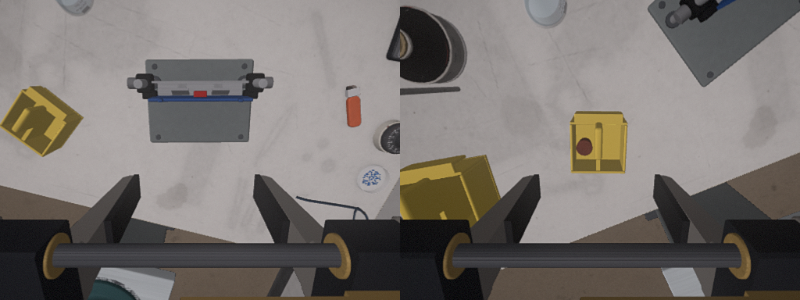

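Left view: stand with the blue plate edge at about (200,98) and the red tab at (200,94). Right view: small bin with the stopper at (585,147) and the handle ridge at x≈598. Now I'll take precise poses from the clouds.

Run:
```python
from h import *
z=np.load('/tmp/st.npz'); p,W=z['p'],z['W']; hsv=cv2.cvtColor(p,cv2.COLOR_RGB2HSV)
bl=(hsv[...,0]>105)&(hsv[...,0]<130)&(hsv[...,1]>110)
near=(np.hypot(W[...,0]-.588,W[...,1]+.092)<.14)
P=W[bl&near&(W[...,2]>.09)]
l=cv2.fitLine(P[:,:2].astype(np.float32),cv2.DIST_HUBER,0,.01,.01).ravel(); 
n=np.array([-l[1],l[0]]); n*=np.sign(n[0]); yaw=np.arctan2(n[1],n[0]); print('plate yaw',yaw,len(P),P.mean(0).round(4))
# foot
F=W[near&(W[...,2]>.006)&(W[...,2]<.018)&(hsv[...,1]<60)&(hsv[...,2]<140)]
r=cv2.minAreaRect(F[:,:2].astype(np.float32)*1000); print('foot',np.round(r[0]+r[1]+(r[2],),1))
o=np.array([.587,-.0925]); c,s=np.cos(yaw),np.sin(yaw); R=np.array([[c,-s],[s,c]])
Q=(W[...,:2]-o)@R
for a in np.arange(-.07,.07,.01):
    m=bl&near&(Q[...,1]>a)&(Q[...,1]<a+.01)&(W[...,2]>.09)
    if m.sum(): print('  y%.3f'%a,m.sum(),'z',np.percentile(W[m][:,2],[50,90,100]).round(4),'x',np.percentile(Q[m][:,0],[5,50,95]).round(4))
q=Q[bl&near&(W[...,2]>.09)]; print('plate y extent',np.percentile(q[:,1],[0.5,99.5]).round(4))
red=((hsv[...,0]<8)|(hsv[...,0]>172))&(hsv[...,1]>140)&near
print('tab',red.sum(),Q[red].mean(0),W[red][:,2].mean())
np.save('/tmp/styaw.npy',yaw)
z=np.load('/tmp/bn.npz'); p,W=z['p'],z['W']; hsv=cv2.cvtColor(p,cv2.COLOR_RGB2HSV)
ye=(hsv[...,0]>16)&(hsv[...,0]<36)&(hsv[...,1]>110)&(np.hypot(W[...,0]-.475,W[...,1]-.158)<.09)
H=W[ye&(W[...,2]>.075)]; r=cv2.minAreaRect(H[:,:2].astype(np.float32)*1000); print('handle',len(H),H.mean(0).round(4),H[:,2].max(),np.round(r[0]+r[1]+(r[2],),1))
B=W[ye&(W[...,2]>.05)&(W[...,2]<.066)]; r=cv2.minAreaRect(B[:,:2].astype(np.float32)*1000); print('rim',len(B),np.median(B[:,2]),np.round(r[0]+r[1]+(r[2],),1))
T=W[ye&(W[...,2]>.093)]; print('top',len(T),T.mean(0).round(4)); r=cv2.minAreaRect(T[:,:2].astype(np.float32)*1000);print(np.round(r[0]+r[1]+(r[2],),1))
```

```text
plate yaw 0.29857203 936 [ 0.5848 -0.087   0.1633]
foot [575.2 -97.7 147.7 190.3  16. ]
  y-0.070 46 z [0.1393 0.1414 0.1421] x [0.0022 0.0044 0.0049]
  y-0.060 58 z [0.1396 0.1484 0.1502] x [0.0021 0.0048 0.005 ]
  y-0.050 68 z [0.1399 0.1456 0.1502] x [0.0025 0.0046 0.0052]
  y-0.040 59 z [0.1388 0.1411 0.1422] x [0.0027 0.0048 0.0053]
  y-0.030 63 z [0.1397 0.1415 0.1426] x [0.002  0.0049 0.0055]
  y-0.020 64 z [0.1397 0.1415 0.1424] x [0.002  0.005  0.0056]
  y-0.010 50 z [0.1403 0.1415 0.1421] x [0.0022 0.0043 0.0058]
  y0.000 54 z [0.1403 0.1415 0.1419] x [0.0024 0.0045 0.006 ]
  y0.010 67 z [0.1396 0.1413 0.142 ] x [0.0027 0.0055 0.0061]
  y0.020 69 z [0.1398 0.1411 0.1419] x [0.0029 0.0058 0.0062]
  y0.030 69 z [0.1396 0.1412 0.1425] x [0.003  0.0059 0.0064]
  y0.040 68 z [0.1407 0.1488 0.1497] x [0.0031 0.0059 0.0066]
  y0.050 175 z [0.3698 0.3808 0.3832] x [-0.0503 -0.0308  0.0067]
  y0.060 26 z [0.1401 0.2566 0.3823] x [-0.0321  0.0056  0.0068]
plate y extent [-0.0669  0.0639]
tab 113 [ 0.00963827 -0.00158197] 0.11910384361362653
handle 3858 [0.4971 0.1342 0.3038] 0.3371221982317586 [493.  157.8 140.7  51.9  65.1]
rim 1895 0.06013607633473994 [474.8 158.7  83.3  92.   64.7]
top 3832 [0.497  0.1342 0.3053]
[493.  157.8 140.7  51.9  65.1]
```

Bin and stand are measured and agree with the given sizes: rim 83×92 mm, foot 148×190 mm, edge z ≈ 0.14. Grasping, lifting, and checking in hand.

Run:
```python
from h import *
yb=-0.4415; b=np.array([.4694,.1613]); u=np.array([np.cos(yb),np.sin(yb)]); g=b+.026*u
O=down(-np.pi/2+yb)
env.reach([*g,.15],O); env.movel([*g,.066],rate=.1); effector.grasp(60); env.pause(.2)
s=env.sense(); print('width',s['gripper_width'],s['wrist_force'].round(2),s['ee_pos'].round(4))
if s['gripper_width']>.006:
    env.movel([*g,.230],rate=.12); env.pause(.3)
    ys=.281; S=np.array([.5890,-.0930]); c,t=np.cos(ys),np.sin(ys); R=np.array([[c,-t],[t,c]])
    pre=S+R@np.array([-.042+.026-.02,0]); env.reach([*pre,.235],down(-np.pi/2+ys)); env.pause(.4)
    s=env.sense(); p,d=viewer.read_camera('wrist'); W=cloud('wrist',d,s); np.savez('/tmp/hd.npz',p=p,d=d,W=W); save(p,'held.png')
    print(s['t'],s['gripper_width'],s['wrist_force'].round(2),s['moment'].round(2),s['ee_pos'].round(4))
    hsv=cv2.cvtColor(p,cv2.COLOR_RGB2HSV); Q=(W[...,:2]-S)@R
    near=(abs(Q[...,1])<.08)&(Q[...,0]>-.14)&(Q[...,0]<.05)
    ye=(hsv[...,0]>16)&(hsv[...,0]<36)&(hsv[...,1]>110)&near&(W[...,2]>.15)&(W[...,2]<.25)
    h=W[ye][:,2]; print('z',np.percentile(h,[1,25,50,75,99]).round(4))
    zr=W[ye&(Q[...,0]>-.05)]; print('flange z',np.percentile(zr[:,2],[10,50,90]).round(4))
    fl=Q[ye&(Q[...,0]>-.05)&(W[...,2]>np.median(zr[:,2])-.008)]
    r=cv2.minAreaRect(fl.astype(np.float32)*1000); print('flange rect(stand)',np.round(r[0]+r[1]+(r[2],),1),fl.max(0).round(4),np.percentile(fl,[.5,99.5],axis=0).round(4))
    bl=(hsv[...,0]>105)&(hsv[...,0]<130)&(hsv[...,1]>110)&(abs(Q[...,1])<.04)&(abs(Q[...,0])<.02)
    print('plate x,z',bl.sum(),np.percentile(Q[bl][:,0],[5,50,95]).round(4) if bl.any() else '',np.percentile(W[bl][:,2],[50,95]).round(4) if bl.any() else '')
```

```text
width 0.009690797913822753 [ 0.15  0.14 -1.75] [0.4929 0.1501 0.0659]
9.95 0.009329513311236267 [ 0.32  0.17 -1.76] [0.03 0.03 0.02] [ 0.5545 -0.1025  0.235 ]
z [0.1727 0.2076 0.2279 0.2296 0.2451]
flange z [0.2081 0.229  0.2303]
flange rect(stand) [-29.7   0.6  40.5  83.6   0. ] [-0.0095  0.0423] [[-0.0492 -0.0407]
 [-0.0097  0.0416]]
plate x,z 785 [0.0006 0.0038 0.0041] [0.1388 0.1415]
```

View pics/held.png

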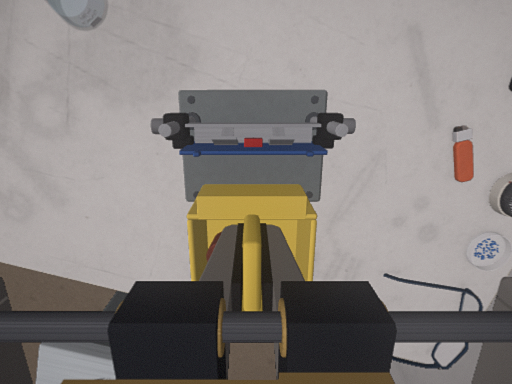

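Held view: bin squarely aligned with the plate. The flange's rear edge is at (250,188), and the plate edge is at (253,150), z 0.1415. The stopper is visible at (213,247). Moving over the plate and lowering with force feedback down to just before the expected home height.

```bash
cat >> h.py <<'E'
ys=.281; S=np.array([.5890,-.0930]); _c,_t=np.cos(ys),np.sin(ys); RS=np.array([[_c,-_t],[_t,_c]])
def step_down(xy,z0,z1,dz,tare,lim_z,lim_xy,rate=.03):
    z=z0; log=[]
    while z>z1+1e-6:
        z=max(z-dz,z1); env.movel([*xy,z],rate=rate); env.pause(.04); s=env.sense(); f=s['wrist_force']-tare
        fs=RS.T@f[:2]; log.append([z,s['ee_pos'][2],*fs,f[2]])
        if f[2]>lim_z or np.hypot(*fs)>lim_xy: log.append('STOP'); break
    for l in log: print(np.round(l,4).tolist() if l!='STOP' else l)
    print('t',s['t'],'w',s['gripper_width'],'M',s['moment'].round(2)); return z
E
python3 - <<'E'
from h import *
xy=S+RS@np.array([-.042+.026,-.0005])
env.movel([*xy,.235],rate=.08); env.movel([*xy,.184],rate=.08); env.pause(.3)
tare=env.sense()['wrist_force']; np.save('/tmp/tare.npy',tare); print(tare)
step_down(xy,.184,.158,.001,tare,6,5)
E
```

```text
[-0.34008162  0.5442352  -2.67334068]
[0.183, 0.183, 0.278, -0.3696, 0.0645]
[0.182, 0.1819, -0.2186, -0.7921, 1.3662]
[0.181, 0.181, 0.9025, -0.4458, 0.6076]
[0.18, 0.18, -0.2076, -0.5443, 0.3153]
[0.179, 0.179, -0.2726, -0.8405, 0.6278]
[0.178, 0.1779, 0.5794, -1.0337, 0.775]
[0.177, 0.1769, -0.1025, -1.0532, 0.5172]
[0.176, 0.176, -0.5139, -0.5487, -0.6262]
[0.175, 0.1749, 0.1279, 0.1451, 0.4994]
[0.174, 0.174, 0.4812, -0.0963, 0.5547]
[0.173, 0.1729, 0.0457, -1.2248, 0.075]
[0.172, 0.172, 0.0262, 0.3845, 0.213]
[0.171, 0.1709, 0.2885, -1.3866, 0.103]
[0.17, 0.17, 0.5145, 0.0856, 1.2478]
[0.169, 0.169, -0.1326, -0.277, -0.2488]
[0.168, 0.1679, 0.0158, -0.6402, 0.1055]
[0.167, 0.1669, 0.0225, -1.5758, 0.2604]
[0.166, 0.1659, -0.5632, -0.8364, 1.1663]
[0.165, 0.1649, 0.2831, -0.9378, 0.8423]
[0.164, 0.1639, 0.4253, -1.6486, 0.5405]
[0.163, 0.163, -1.9489, -0.5305, 2.089]
[0.162, 0.1622, -5.3693, 0.6626, 7.6899]
STOP
t 17.9083 w 0.009690032296037418 M [-0.1   1.28  0.04]
```

The leaf is engaged and pushing the tongue toward the plate (−x), as expected with the gap narrowing. I'll give way in x so the tongue slides along the plate, then continue down compliantly.

Run:
```python
from h import *
tare=np.load('/tmp/tare.npy'); x=-.042+.026; z=.162; y=-.0005
def go(x,z):
    env.movel([*(S+RS@np.array([x,y])),z],rate=.03); env.pause(.03)
    s=env.sense(); f=s['wrist_force']-tare; fs=RS.T@f[:2]
    print(np.round([x*1e3,z*1e3,s['ee_pos'][2]*1e3,*fs,f[2]],2).tolist()); return fs[0],f[2],s
fx,fz,s=go(x,z)
for _ in range(5):
    if fx>-1.5: break
    x-=.0005; fx,fz,s=go(x,z)
for _ in range(14):
    if fz>9 or abs(fx)>8: break
    if fx<-3: x-=.0003
    elif fx>3: x+=.0003
    z-=.0006; fx,fz,s=go(x,z)
print(s['t'],s['gripper_width'],s['moment'].round(2))
```

```text
[-16.0, 162.0, 162.19, -4.47, -0.1, 7.57]
[-16.5, 162.0, 162.13, -4.71, -0.77, 6.92]
[-17.0, 162.0, 162.03, -3.37, -1.64, 4.76]
[-17.5, 162.0, 161.62, 0.48, -1.23, -0.07]
[-17.5, 161.4, 161.19, -0.48, -0.46, 0.65]
[-17.5, 160.8, 160.71, 0.02, -1.17, 0.13]
[-17.5, 160.2, 160.2, -0.72, -1.03, 2.51]
[-17.5, 159.6, 159.81, -2.84, 0.12, 4.73]
[-17.5, 159.0, 159.43, -4.24, 0.71, 7.38]
[-17.8, 158.4, 159.06, -2.84, -0.48, 9.07]
20.7417 0.009586265246551817 [0.04 0.96 0.02]
```

Run:
```python
from h import *
tare=np.load('/tmp/tare.npy'); x=-.0178; z=.1584; y=-.0005
def go(x,z):
    env.movel([*(S+RS@np.array([x,y])),z],rate=.03); env.pause(.03)
    s=env.sense(); f=s['wrist_force']-tare; fs=RS.T@f[:2]
    print(np.round([x*1e3,z*1e3,s['ee_pos'][2]*1e3,*fs,f[2]],2).tolist()); return fs[0],f[2],s
x-=.0006; fx,fz,s=go(x,z)
for _ in range(24):
    if fz>11.5 or abs(fx)>8: break
    if fx<-2.5 and x>-.0196: x-=.0004
    elif fx>2.5: x+=.0003
    if fz<9.5 or fx>-2.5 or x<=-.0196: z-=.0005
    fx,fz,s=go(x,z)
print(s['t'],s['gripper_width'],s['moment'].round(2))
```

```text
[-18.4, 158.4, 159.05, -2.77, -0.49, 7.56]
[-18.8, 157.9, 158.9, -2.23, 0.48, 10.53]
[-18.8, 157.4, 158.59, -2.29, 0.42, 11.64]
21.5917 0.009800888459216162 [0.16 0.7  0.14]
```

```bash
cat >> h.py <<'E'
def look(tag):
    s=env.sense(); p,d=viewer.read_camera('wrist'); W=cloud('wrist',d,s); q,_=viewer.read_camera('side')
    hsv=cv2.cvtColor(p,cv2.COLOR_RGB2HSV); Q=(W[...,:2]-S)@RS.T.T
    ye=(hsv[...,0]>16)&(hsv[...,0]<36)&(hsv[...,1]>110)&(abs(Q[...,1])<.05)&(W[...,2]>.1)&(W[...,2]<.185)
    for lo,hi in [(-.02,-.01),(-.01,-.003),(-.003,.003),(.003,.012)]:
        m=ye&(Q[...,0]>lo)&(Q[...,0]<hi)&(abs(Q[...,1])<.03)
        if m.sum(): print('flange x',lo,m.sum(),'z med',np.median(W[m][:,2]).round(4))
    m=ye&(Q[...,0]>-.02)&(abs(Q[...,1])<.033); print('back x pct',np.percentile(Q[m][:,0],[99,99.8]).round(4))
    m=ye&(Q[...,0]>-.012)&(W[...,2]>.12); print('y',np.percentile(Q[m][:,1],[1,99]).round(4))
    red=((hsv[...,0]<8)|(hsv[...,0]>172))&(hsv[...,1]>140)&(abs(Q[...,0]-.01)<.02)&(abs(Q[...,1])<.02)
    print('tab',red.sum(),W[red].mean(0).round(4) if red.any() else '',s['t'],s['ee_pos'].round(4))
    a=cv2.resize(p[90:300,140:370],(460,420)); b=cv2.resize(q[180:345,230:360],(331,420)); save(np.hstack([a,b]),tag+'.png')
E
python3 -c "
from h import *
look('jam')"
```

```text
flange x -0.01 1028 z med 0.1539
flange x -0.003 836 z med 0.1532
flange x 0.003 1805 z med 0.149
back x pct [0.0083 0.0084]
y [-0.0408  0.0394]
tab 214 [ 0.5986 -0.091   0.1183] 21.5917 [ 0.5721 -0.0986  0.1586]
```

View pics/jam.png

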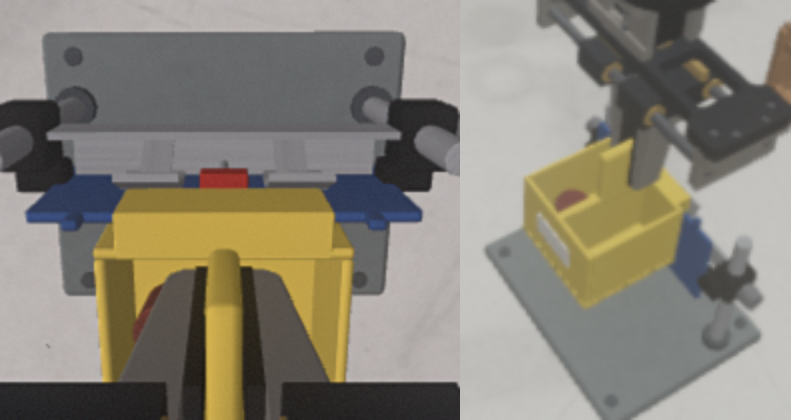

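The flange is level and square at 8 mm above home, with no slip in the grip. The load is leaf resistance only. Continuing slowly with averaged force readings and a small lateral dither if it sticks.

```bash
cat >> h.py <<'E'
tare0=np.load('/tmp/tare.npy')+[0,0,.4]
def go(x,y,z):
    env.movel([*(S+RS@np.array([x,y])),z],rate=.03); F=[]
    for _ in range(3): env.pause(.015); s=env.sense(); F.append(s['wrist_force']-tare0)
    f=np.mean(F,0); fs=RS.T@f[:2]
    print(np.round([x*1e3,y*1e3,z*1e3,s['ee_pos'][2]*1e3,*fs,f[2]],2).tolist(),round(s['t'],2)); return fs[0],f[2],s
E
python3 - <<'E'
from h import *
x=-.0185; z=.1574; y=-.0005
fx,fz,s=go(x,y,z)
for k in range(14):
    if fz>12.5: 
        y=-.0005+(.0008 if k%2 else -.0008)
        fx,fz,s=go(x,y,z)
        if fz>12.5: break
    z-=.0004; fx,fz,s=go(x,y,z)
    if fz>13.5: break
E
```

```text
[-18.5, -0.5, 157.4, 158.51, -3.13, 0.64, 10.28] 21.99
[-18.5, -0.5, 157.0, 157.74, -2.04, 0.14, 8.13] 22.29
[-18.5, -0.5, 156.6, 157.01, -1.05, -0.71, 6.93] 22.59
[-18.5, -0.5, 156.2, 156.49, 0.31, -1.23, 6.87] 22.89
[-18.5, -0.5, 155.8, 156.1, 0.88, -1.96, 6.72] 23.19
[-18.5, -0.5, 155.4, 155.72, 1.0, -0.85, 6.84] 23.49
[-18.5, -0.5, 155.0, 155.31, 0.97, -1.61, 7.97] 23.79
[-18.5, -0.5, 154.6, 154.94, 0.38, -1.53, 7.95] 24.09
[-18.5, -0.5, 154.2, 154.52, 0.82, -1.75, 7.6] 24.39
[-18.5, -0.5, 153.8, 154.11, 0.63, -0.72, 7.59] 24.69
[-18.5, -0.5, 153.4, 153.75, 1.19, -0.81, 7.71] 24.99
[-18.5, -0.5, 153.0, 153.34, 0.94, -1.31, 8.13] 25.29
[-18.5, -0.5, 152.6, 152.95, 0.35, -1.24, 7.9] 25.59
[-18.5, -0.5, 152.2, 152.53, 0.48, -1.42, 8.31] 25.89
[-18.5, -0.5, 151.8, 152.14, 0.67, -1.35, 8.16] 26.19
```

It snapped past the leaf's knee and is now sliding at a steady 8 N. Continuing until it lands.

Run:
```python
from h import *
x=-.0185; z=.1518; y=-.0005
for k in range(16):
    z-=.0003; fx,fz,s=go(x,y,z)
    if fz>11.5: break
look('home')
```

```text
[-18.5, -0.5, 151.5, 151.86, 0.83, -1.19, 8.1] 26.49
[-18.5, -0.5, 151.2, 151.57, 0.82, -1.02, 7.97] 26.79
[-18.5, -0.5, 150.9, 151.3, 0.83, -0.87, 8.38] 27.09
[-18.5, -0.5, 150.6, 150.98, 0.57, -0.71, 8.22] 27.39
[-18.5, -0.5, 150.3, 150.7, 0.71, -0.84, 8.41] 27.69
[-18.5, -0.5, 150.0, 150.38, 1.02, -0.82, 7.78] 27.99
[-18.5, -0.5, 149.7, 150.28, 0.3, -1.17, 9.19] 28.29
[-18.5, -0.5, 149.4, 150.27, -0.57, -0.47, 10.88] 28.59
[-18.5, -0.5, 149.1, 150.23, -1.35, -0.49, 13.41] 28.89
flange x -0.02 242 z med 0.1843
flange x -0.01 1311 z med 0.1512
flange x -0.003 846 z med 0.1449
flange x 0.003 1678 z med 0.1421
back x pct [0.0083 0.0085]
y [-0.0404  0.0394]
tab 187 [ 0.5992 -0.0908  0.114 ] 28.8917 [ 0.572  -0.0985  0.1502]
```

View pics/home.png

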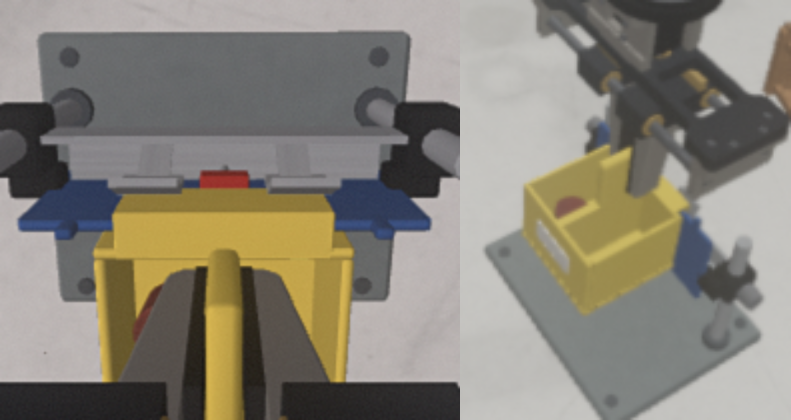

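It has landed: the TCP stalled at 150.25 mm (predicted 150.5) while the force rose, and the tab is 4 mm lower. Unload slightly, release, retreat, and check.

Run:
```python
from h import *
go(-.0185,-.0005,.1496)
effector.release(); env.pause(.2)
xy=S+RS@np.array([-.0185,-.0005]); env.movel([*xy,.27],rate=.12); env.pause(.4)
s=env.sense(); print(s['t'],s['wrist_force'].round(2)); look('end')
for n in ['stopper','flask','bin','bin_lip','bin_handle']: print(n,[(round(r['score'],2),np.round(r['at'],4).tolist()) for r in tip_of('side' if n=='flask' else 'wrist',n)][:2])
```

```text
[-18.5, -0.5, 149.6, 150.24, -0.05, -1.14, 10.25] 29.29
32.3 [-1.22 -0.12 -0.73]
flange x -0.02 96 z med 0.1843
flange x -0.01 375 z med 0.1455
flange x -0.003 337 z med 0.1449
flange x 0.003 549 z med 0.1438
back x pct [0.0082 0.0083]
y [-0.0408  0.04  ]
tab 64 [ 0.5988 -0.0907  0.1148] 32.3 [ 0.5713 -0.0986  0.2698]
stopper [(0.75, [0.5325, -0.0864, 0.0859])]
flask [(0.84, [0.684, 0.1432, -0.0002]), (0.19, [0.5469, -0.1051, 0.0838])]
bin [(0.88, [0.5482, -0.1061, 0.0783])]
bin_lip []
bin_handle [(0.9, [0.5646, -0.1012, 0.1669])]
```

View pics/end.png

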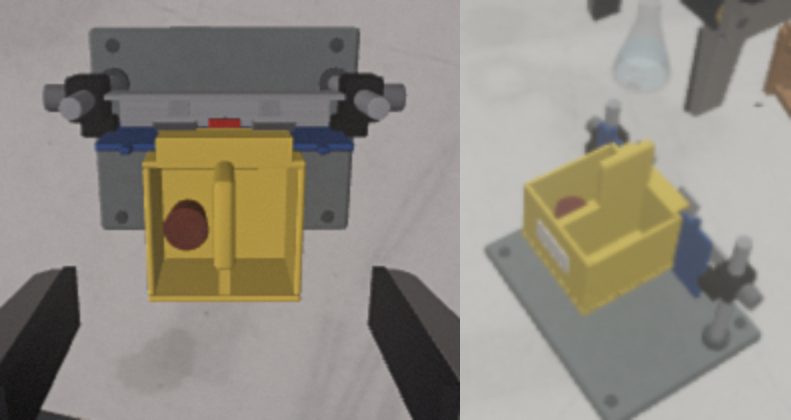

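The bin hangs level between the lugs with the stopper at (187,225). The red tab is still down (z 0.115 against 0.119 free), the flask is standing and the gripper is clear.

```bash
python3 -c "
from h import *
workorder.finish_job()"
```

```text
the job is handed in; nothing more can be done
```

The small yellow bin, with the stopper still in it, now hangs on the blue rail with its lip home, and the job is handed in. The last check was at 32.3 s of the 45 s allowed.

**How it went:** I gripped the handle and lowered the tongue behind the plate. The leaf first stopped it with about 8 N down and 5 N sideways. I gave way about 2.5 mm toward the front and pressed on in 0.4 mm and then 0.3 mm steps. At the leaf's tight spot single noisy readings reached 11.6 N, and from there it slid steadily at about 8 N. The flange landed with the tool at 150.25 mm (150.5 mm predicted), where I stopped at 13.4 N.

**Last checks after release:**
- **Bin:** it hangs level and centred within about 1 mm, with its origin about 44 mm in front of the plate. The flange top is at z 0.145 (0.1455 expected when home).
- **Red tab:** it dropped about 4 mm while pressed and showed z 0.1148 afterwards. That is 3.5 to 4.3 mm below its earlier readings, but each reading is only good to about 2 mm.
- **Stopper, flask and gripper:** the stopper is in the bin, the flask is upright and the gripper is clear.

**What disagreed or could not be checked:**
- The network's origin for the bin came out about 7 mm lower than the flange measurement. I trusted the depth data and the landing.
- The first edge height from the scene camera (about 0.137 m) was about 4 mm below the wrist camera's 0.141 m, and the landing confirmed 0.141 m.
- The bin–stand contact force cannot be read directly. I limited it only through the wrist force.

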